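Hold up the guard of the polishing machine

TASK

The dust tray of the polishing machine has just been emptied: push it fully home, so that nothing shaken off the guard falls on the bench. Only then raise the clear guard gently, to about 45 degrees from its shut position, and hold it there with the gripper's fingers so that the buff can be changed. The guard drops by itself if it is let go, so do not let it fall and finish while still holding it steady at that angle; do not shift the things lying on the bench.

Things in the scene. Friction and masses are not known exactly. Their poses are not given: they have to be found in the camera images.
- polisher: Green bench polishing machine, fixed, its open front facing the robot. Origin: bench level under the middle of its base; x from front to back, y to its left cheek, z up. Base 340 (x) by 280 (y) by 72 mm high. Hood 228 mm high on its rear. Grey motor on the -y side (y -155 to -340, x -25 to 105, up to 222 mm high). The cloth buff is inside the hood.
- tray (a joint): Dust tray in the front of the base: how far it is pulled out towards the machine's -x, in m. 0 = fully home (rigid stop); starts 0.05 to 0.085, at most 0.14. About 0.7 kg, 1.5 N of friction, stays where left. Its aluminium front plate is 262 wide, from 6 to 62 mm above the bench; home, its outer face is at the machine's x = -176 mm.
- tray_handle (a point): Middle of the tray's black handle bar: round, 12 mm thick, 126 mm long along the machine's y, 42 mm above the bench, its axis 25 mm in front of the tray's front plate, on two 8 mm posts at y = +-55 mm. With the tray home it is at x = -201 mm of the machine.
- guard: Clear guard hinged on the hood. Origin: middle of its red pull bar (round, 12 mm thick, 134 mm long along y). Shut: axes as the machine's, origin at the machine's x = -105, z = 141 mm, the guard sloping 25 degrees up to its hinge line, 215 mm from the bar at the machine's x = 90, z = 232. Opening turns it about +y; at 45 degrees its z leans 0.785 rad and the bar is at x = -112, z = 306.
- guard_edge (a point): Middle of the guard's lower edge, 50 mm from the bar's axis towards the hinge; two 10 mm posts at y = +-60 mm carry the bar, leaving a 44 mm clear gap. Clear sheet in an aluminium frame, 270 wide, 165 from hinge to this edge, 10 mm thick. 0.35 to 0.65 kg, no stay: it falls shut from any angle; 1 to 4 N at the bar hold it up. Stop at 1.3 rad (74 degrees) open.
- rouge: Dark red bar of polishing compound, 110 by 45 by 35 mm, loose on the bench; origin at the middle of its underside. Leave it alone.
- spare_buff: Pale cloth buff lying flat on the bench, a disc 92 mm across and 22 mm thick with a dark centre, loose; origin at the middle of its underside. Leave it alone.
- ring_clamp: Wooden ring clamp with a brass band, 120 by 28 by 22 mm and a 19 mm wedge sticking out of one end, loose on the bench; origin at the middle of its underside. Leave it alone.

How it is judged:
By the outcome, as a careful person would: the job done as asked, in the order asked, and still so for the second after the job is handed in, while the arm keeps its last pose, push and grip.
It also fails if it takes over 48 s, if anything falls off the work surface, if the arm or the gripper's body presses on something with over 40 N, if the wrist force passes 120 N, or if a joint passes its speed limit or range.

ROBOT

A 6-joint arm with a two-finger parallel gripper is mounted at the origin on the work surface. World frame = base frame: x ahead of the robot, y to its left, z up, the work surface at z = 0. Lengths are in m, angles in degrees, forces in N, time in s.
With the tool pointing down it reaches from about 0.4 to 0.825 m from the base axis. Payload 7 kg.
Tool frame: the origin (TCP) lies midway between the tips of the shut fingers; the grasp point (between the pads) lies 19 mm behind it; x points along the fingers, z is the direction in which the jaws open and shut, and the axes are right-handed (so a half turn about x gives the same grasp; the last joint's range is limited). The gripper opens to 88 mm and grips with 3 to 60 N. Pads are 19 mm wide; open, the fingers measure 130 mm over their backs; the gripper's body (78 mm by 193 mm) begins 47 mm behind the grasp point.
Start: joints at [88.7, 20.546, 0.682, 0, -70.136, -16.507], TCP at [0.206, 0.643, 0.227] pointing down, gripper open.
Joint ranges: [-176.03, 176.03], [-82.01, 121.73], [-58.28, 71.71], [-173.87, 95.51], [-174.79, -0.11], [-173.66, 173.66]. Speed limits (degrees/s): [136.94, 136.94, 172.46, 180, 180, 180].

INTERFACE

Orientations are given as [roll, pitch, yaw] about the fixed x, y, z axes, in that order (R = Rz(yaw) Ry(pitch) Rx(roll)).
In Python, from plant import ctrl gives the robot as it stands. The module is installed in compiled form; this text tells all that it offers.
- The arm moves only by the tool servo_tool, never from a script. Its argument "deltas" is a list of rows, each a list of 3 entries, a list of its own where there are three numbers: the turn, a rotation vector about the tool's x, y, z in degrees, then the shift along the tool's x, y, z in cm, then the finger opening in cm, from 0 to 8.76. A call has 1 to 5 rows; each row is the pose to reach, as a shift and turn from the pose measured when the call began, along the tool's axes at that moment; what a row does not reach only later rows make up. A row lasts 1/10 s, in which the tool goes at most 50 mm and 8.59 degrees, less where a joint would pass 70% of its speed; a pose out of reach is approached as far as the arm can. A call with a gripper value outside its range is refused whole. The fingers move at their own pace and stop on an object; the grip force is fixed at half the most. Time passes only in rows, so rows that repeat a pose let the fingers close. It gives the time, the measured TCP pose, the force and the opening at its end, in the units of the state.
- ctrl.get_obs(): the state, without advancing time (a new reading comes with each control period).
- ctrl.snapshot(name): name is "side" or "top" or "wrist"; returns a dict with "image" (400x640x3 uint8, red, green, blue), "vertical_fov" (degrees; the focal length in pixels is half the picture's height over the tangent of half this angle, whatever the lens; pixels are square), "cx", "cy" (the principal point, pixels), "k1" (the pictures are not rectified: a ray, as slopes to the right and down, at radius r is drawn at 1 + k1 r^2 times it, then the intrinsics apply), "rvec" (rotation vector, rad) and "tvec" (3), from world to camera coordinates, as OpenCV has them. Camera axes: x right, y down, z forward; pixel columns grow to the right and rows downward; lengths in m; the calibration is good to about 2 mm. A picture is of the moment at which its call begins. There is no depth.
- ctrl.close_job(): hands the job in, once; it reports no verdict.
The state is a dict: "clock": time; "joint_pos": joint angles; "qvel": joint speeds; "tau": joint torques, N m; "tool_pos": TCP position; "orientation": TCP orientation; "force": force on the tool from outside, world axes, zero at the start; "moment": the same for the moment, N m; "opening": finger opening in m.
Only numpy, scipy, OpenCV 4.12 (cv2) and the standard library are available. Lean on these libraries where they do the work, as an engineer would, in place of code of your own. Each camera call takes 0.05 s, during which the arm holds its last target. There are 200 camera calls.

## Working session

There is one attempt and no reset: what is moved stays moved. The work goes in short steps, Python scripts to look and compute and a tool call to move; the robot and the scene stay as the last step left them, time stands still between calls to the robot, and variables do not carry over. Pictures are saved under pics/ and viewed, on a budget of 10 in all, crops included, one or two more only if the job needs it, and the job is handed in when it is done.

Besides the shell and the picture viewer there is one more tool, called after "Request:" as name(argument=value, ...) on one line, values as JSON. servo_tool: Moves the arm, as the interface text tells. Its arguments: {"type":"object","properties":{"deltas":{"type":"array","items":{"type":"array"}}},"required":["deltas"]}

```bash
mkdir -p pics; cat > h.py <<'E'
import numpy as np, cv2
from plant import ctrl
from scipy.spatial.transform import Rotation as R
def snap(n,f=None):
    s=ctrl.snapshot(n)
    if f: cv2.imwrite('pics/'+f,s['image'][:,:,::-1])
    return s
def K(s):
    f=200/np.tan(np.radians(s['vertical_fov']/2)); return np.array([[f,0,s['cx']],[0,f,s['cy']],[0,0,1.]]),np.array([s['k1'],0,0,0.])
def proj(s,P):
    k,d=K(s); return cv2.projectPoints(np.array(P,float).reshape(-1,1,3),np.array(s['rvec'],float),np.array(s['tvec'],float),k,d)[0][:,0]
def ray(s,uv):
    k,d=K(s); n=cv2.undistortPoints(np.array(uv,float).reshape(-1,1,2),k,d)[:,0]
    M=R.from_rotvec(s['rvec']).as_matrix(); o=-M.T@np.array(s['tvec'])
    return o,np.c_[n,np.ones(len(n))]@M
def onz(s,uv,z):
    o,D=ray(s,uv); return o+D*((z-o[2])/D[:,2])[:,None]
E
python3 - <<'E'
from h import *
o=ctrl.get_obs(); print(o)
a=snap('top','top0.png');b=snap('side','side0.png')
for s in(a,b): print({k:v for k,v in s.items() if k!='image'}, ray(s,[[320,200]])[0])
E
```

```text
{'clock': 0.0, 'joint_pos': array([ 8.87000191e+01,  2.05904684e+01,  6.34990946e-01, -2.02932607e-02,
       -7.01359833e+01, -1.65078664e+01]), 'qvel': array([-0.02966956, -0.10635322,  0.03880618, -0.05317873, -0.05807733,
       -0.12409652]), 'tau': array([-4.82042105e-04, -5.82721674e+01,  2.93047446e+01,  6.99722752e+00,
        6.70033711e-03, -1.58403782e-04]), 'tool_pos': array([0.20629668, 0.64219723, 0.2256423 ]), 'orientation': array([   4.72740901,   89.90657024, -103.08734896]), 'force': array([-0.32028564,  0.15359815,  0.44517725]), 'moment': array([ 0.01452828, -0.02218955,  0.02800972]), 'opening': 0.08774194093950215}
{'vertical_fov': 51.729887322873786, 'cx': 317.29008434566225, 'cy': 200.41955134532645, 'k1': -0.10247891501229398, 'rvec': array([ 2.20665429, -2.17464376,  0.08273196]), 'tvec': array([0.03513438, 0.60425466, 1.2854362 ])} [0.51526587 0.05348278 1.32300606]
{'vertical_fov': 54.41070167730299, 'cx': 327.4735119152005, 'cy': 197.79721676493554, 'k1': -0.043344054978553904, 'rvec': array([ 2.22584652, -0.493471  ,  0.23526306]), 'tvec': array([-0.53435997,  0.25623029,  0.89664325])} [ 0.25970526 -0.69828349  0.77467219]
```

View pics/top0.png

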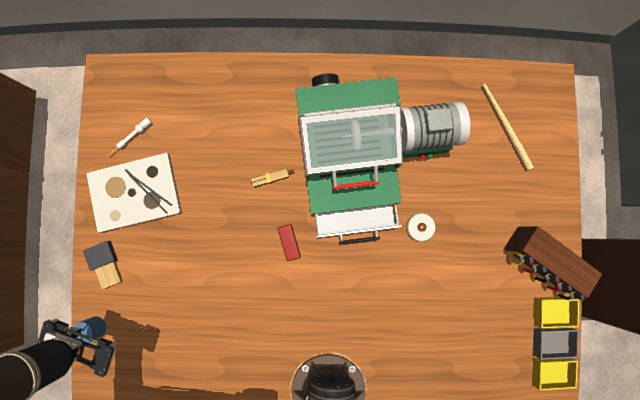

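View pics/side0.png

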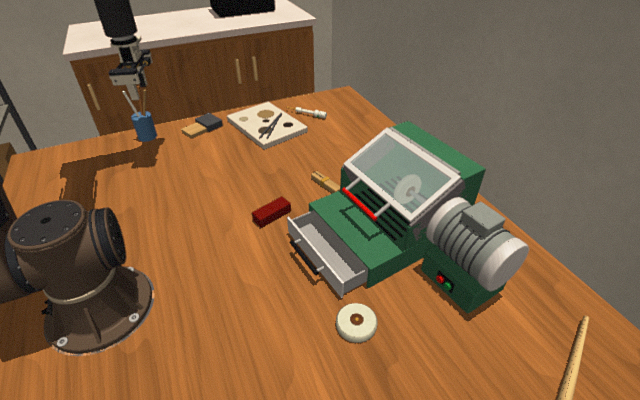

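The top view shows the red bar at about (356,184), the tray handle at (360,239), the rouge at (289,242), the spare buff at (421,227) and the clamp at (272,178). The side view agrees: the red bar is at (360,204) and the tray is pulled out.

```bash
cat > m.py <<'E'
from h import *
def ends(mask):
    ys,xs=np.nonzero(mask); p=np.c_[xs,ys].astype(float)
    c=p.mean(0); u=np.linalg.svd(p-c,full_matrices=False)[2][0]; t=(p-c)@u
    m=(t.max()+t.min())/2; h=(t.max()-t.min()+1)/2; return np.array([c+u*(m-h),c+u*(m+h)])
def big(m):
    n,l,st,_=cv2.connectedComponentsWithStats(m.astype(np.uint8)); return l==1+st[1:,4].argmax()
def roi(m,x0,x1,y0,y1):
    z=np.zeros_like(m); z[y0:y1,x0:x1]=m[y0:y1,x0:x1]; return z
def redmask(s):
    i=s['image'].astype(int); return (i[...,0]>130)&(i[...,1]<70)&(i[...,2]<70)
E
python3 - <<'E'
from m import *
a=snap('top');b=snap('side')
r=big(roi(redmask(a),325,385,170,200)); e=ends(r); print('redtop',e); P=onz(a,e,.141); print(P,np.linalg.norm(P[1]-P[0]))
rb=big(roi(redmask(b),330,390,180,230)); eb=ends(rb); print('redside',eb); Q=onz(b,eb,.141); print(Q,np.linalg.norm(Q[1]-Q[0]))
c=(P.mean(0)+Q.mean(0))/2
d=P[1]-P[0]; d=d if d[1]>0 else -d; d2=Q[1]-Q[0]; d2=d2 if d2[1]>0 else -d2
print('yaw from bar',[np.degrees(np.arctan2(-v[0],v[1])) for v in(d,d2)])
i=a['image'].astype(int); g=(i[...,1]>i[...,0]+20)&(i[...,1]>i[...,2]+10)
g=big(roi(g,280,420,70,230)); 
h=cv2.convexHull(np.argwhere(g)[:,::-1].astype(np.int32)); print('green hull',cv2.approxPolyDP(h,3,True)[:,0].tolist())
# front base edge: lowest green per column
col=np.array([[x,np.nonzero(g[:,x])[0].max()+.5] for x in range(316,394)]);l=np.polyfit(col[:,0],col[:,1],1)
print('front',onz(a,[[316,np.polyval(l,316)],[394,np.polyval(l,394)]],.072), np.abs(col[:,1]-np.polyval(l,col[:,0])).max())
k=big(roi(i.sum(2)<120,325,390,228,248)); ek=ends(k); print('handle',ek); H=onz(a,ek,.042);print(H,np.linalg.norm(H[1]-H[0]))
for n,m in(('rouge',big(roi((i[...,0]>i[...,1]*2.2)&(i[...,0]>70),270,305,215,265))),('buff',big(roi(i.min(2)>150,404,440,208,246)))):
    q=cv2.boxPoints(cv2.minAreaRect(np.argwhere(m)[:,::-1].astype(np.float32))); print(n,onz(a,q,.03).round(3).tolist())
cv2.imwrite('pics/c.png',np.vstack([cv2.resize(a['image'][150:260,240:450,::-1],None,fx=2.6,fy=2.6),cv2.resize(b['image'][170:310,240:450,::-1],None,fx=2.6,fy=2.0)])[:600])
E
```

```text
redtop [[378.46726975 181.70178742]
 [332.41450363 187.33099615]]
[[ 0.65236199 -0.13126495  0.141     ]
 [ 0.63390778  0.00183276  0.141     ]] 0.13437096814531574
redside [[342.57358909 187.65949919]
 [375.33055196 218.44250669]]
[[ 0.6356051   0.00529525  0.141     ]
 [ 0.65338381 -0.13285907  0.141     ]] 0.139293562608697
yaw from bar [np.float64(7.8938233502069695), np.float64(7.332939561907581)]
green hull [[400, 202], [311, 213], [306, 175], [397, 165]]
front [[ 0.56253402  0.04771248  0.072     ]
 [ 0.59506484 -0.19002642  0.072     ]] 0.49712734522859137
handle [[362.4849688  240.83166916]
 [348.529993   242.30960342]]
[[ 0.47867385 -0.09784921  0.042     ]
 [ 0.47357582 -0.05452734  0.042     ]] 0.043620797289950386
rouge [[0.517, 0.169, 0.03], [0.53, 0.127, 0.03], [0.426, 0.095, 0.03], [0.413, 0.137, 0.03]]
buff [[0.567, -0.243, 0.03], [0.569, -0.326, 0.03], [0.483, -0.326, 0.03], [0.482, -0.243, 0.03]]
```

View pics/c.png

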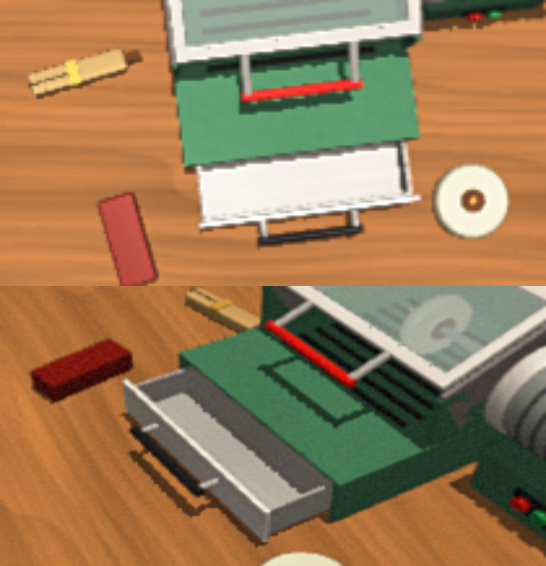

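```bash
cat >> m.py <<'E'
Y=np.radians(7.7); XM=np.array([np.cos(Y),np.sin(Y),0]); YM=np.array([-np.sin(Y),np.cos(Y),0]); O=np.array([.748,-.0505,0])
def W(x,y,z): return O+x*XM+y*YM+[0,0,z]
def tool(tilt,kind):
    # tilt: deg, tool leaning so fingers point down and forward; kind 'y'/'-y': jaws along machine y ; 'x'/'-x': along machine x
    t=np.radians(tilt); ax=np.sin(t)*XM+np.array([0,0,-np.cos(t)])
    z={'y':YM,'-y':-YM}.get(kind)
    if z is None: z=np.cos(t)*XM+np.array([0,0,np.sin(t)]); z=z if kind=='x' else -z
    return np.c_[ax,np.cross(z,ax),z]
def go(P,T,o=None):
    o=o or ctrl.get_obs(); M=R.from_euler('xyz',o['orientation'],degrees=True).as_matrix()
    print('turn',np.degrees(R.from_matrix(M.T@T).as_rotvec()).round(1),'shift cm',(M.T@(np.array(P)-o['tool_pos'])*100).round(2))
E
python3 - <<'E'
from m import *
M=R.from_euler('xyz',ctrl.get_obs()['orientation'],degrees=True).as_matrix();print(M.round(2))
for k in('y','-y','x','-x'): 
    print(k);go(W(-.314,0,.1),tool(0,k))
go([.42,.3,.2],tool(0,'y'));go(W(-.314,0,.2),tool(0,'y'))
E
```

```text
[[-0.    0.95 -0.31]
 [-0.   -0.31 -0.95]
 [-1.    0.    0.  ]]
y
turn [ 1.545e+02  0.000e+00 -1.000e-01] shift cm [12.67 44.42 62.91]
-y
turn [-25.5   0.1   0. ] shift cm [12.67 44.42 62.91]
x
turn [-1.155e+02  0.000e+00  1.000e-01] shift cm [12.67 44.42 62.91]
-x
turn [64.5  0.  -0. ] shift cm [12.67 44.42 62.91]
turn [ 1.545e+02  0.000e+00 -1.000e-01] shift cm [ 2.63 30.81 26.06]
turn [ 1.545e+02  0.000e+00 -1.000e-01] shift cm [ 2.67 44.42 62.92]
```

Request:
servo_tool(deltas=[[[40, 0, 0], [2, 12, 5], 0], [[40, 0, 0], [2, 24, 12], 0], [[40, 0, 0], [2, 30, 20], 0], [[40, 0, 0], [2, 30.8, 26], 0], [[40, 0, 0], [2, 34, 34], 0]])

```text
clock: 0.7
tool_pos: [0.3471, 0.4401, 0.2109]
orientation: [47.6, 89.9, -100.6]
force: [1.3, 0.3, 1.1]
opening: 0.053
```

```bash
python3 -c "
from m import *
o=ctrl.get_obs();print(o['clock'],o['tool_pos'],o['joint_pos'],o['opening']);go(W(-.314,0,.2),tool(0,'y'),o)"
```

```text
0.7 [0.34705082 0.44013445 0.21094066] [ 7.17639427e+01  1.05052652e+01 -1.52407141e+01  1.47684742e-02
 -6.43531693e+01 -3.99395149e+01] 0.053019530798489006
turn [ 1.141e+02 -0.000e+00 -1.000e-01] shift cm [ 1.18 49.99 20.47]
```

Request:
servo_tool(deltas=[[[43, 0, 0], [1, 10, 4], 0], [[43, 0, 0], [1, 20, 8], 0], [[43, 0, 0], [1, 30, 12], 0], [[43, 0, 0], [1, 40, 16], 0], [[43, 0, 0], [1, 44, 18], 0]])

```text
clock: 1.2
tool_pos: [0.3893, 0.1941, 0.2036]
orientation: [102.9, 89.9, -88.2]
force: [1.1, -0.6, 0.0]
opening: 0.0136
```

```bash
python3 -c "
from m import *
o=ctrl.get_obs();print(o['clock'],o['tool_pos'],o['joint_pos'],o['opening']);go(W(-.314,0,.1),tool(0,'y'),o)"
```

```text
1.2 [0.38926004 0.19408165 0.20358045] [ 5.27128618e+01 -1.73850162e+00 -2.98811584e+01  5.54010755e-02
 -6.19174862e+01 -6.38468023e+01] 0.013636612665846126
turn [71.2 -0.1 -0.1] shift cm [ 10.4   27.2  -10.19]
```

Request:
servo_tool(deltas=[[[43, 0, 0], [0, 6, -2], 0], [[43, 0, 0], [0, 12, -4], 0], [[43, 0, 0], [0, 18, -6], 0], [[43, 0, 0], [0, 24, -8], 0], [[43, 0, 0], [0, 27, -10], 0]])

```text
clock: 1.7
tool_pos: [0.4256, -0.053, 0.2045]
orientation: [-151.7, 89.9, -25.8]
force: [2.1, 1.3, -0.1]
opening: 0.0006
```

```bash
python3 -c "
from m import *
o=ctrl.get_obs();print(o['clock'],o['tool_pos'],o['joint_pos'],o['opening']);go(W(-.314,0,.1),tool(0,'y'),o)"
```

```text
1.7 [ 0.42557407 -0.05297446  0.20446318] [ 19.53628474  -2.53311212 -30.51688132   0.075295   -61.95059194
 -73.64550579] 0.0005507547636627102
turn [28.2 -0.1  0.1] shift cm [10.45  1.42 -3.85]
```

Request:
servo_tool(deltas=[[[8, 0, 0], [2, 0.5, -1.3], 0], [[16, 0, 0], [5, 1, -2.6], 0], [[24, 0, 0], [8, 1.4, -3.8], 0], [[28, 0, 0], [10.4, 1.4, -3.8], 0], [[28, 0, 0], [10.4, 1.4, -3.8], 0]])

```text
clock: 2.2
tool_pos: [0.4342, -0.0928, 0.0978]
orientation: [100.1, 89.7, -162.1]
force: [-0.1, 0.0, 0.0]
opening: 0.0003
```

```bash
python3 -c "
from m import *
o=ctrl.get_obs();print(o['clock'],o['tool_pos'],o['joint_pos'],o['opening']);go(W(-.314,0,.024),tool(0,'y'),o)
s=snap('side','side1.png');print(proj(s,[W(-.273,0,.042)]))"
```

```text
2.2 [ 0.43420367 -0.09281847  0.09776387] [ 1.35460057e+01  6.44570138e+00 -3.73524135e+01  2.89057586e-02
 -4.64803910e+01 -9.57927869e+01] 0.00033633720052835155
turn [ 0.1 -0.  -0.3] shift cm [ 7.38 -0.3  -0.  ]
[[301.35493128 256.52159331]]
```

View pics/side1.png

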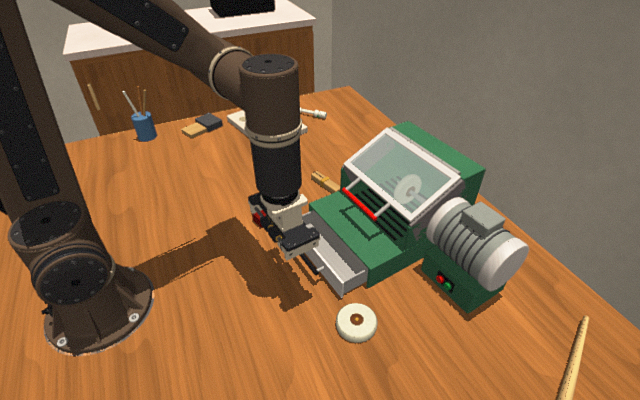

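The side view shows the shut fingers just in front of the tray handle at about (290,260), with nothing touched. I'll go down now.

Request:
servo_tool(deltas=[[[0, 0, 0], [2.5, 0, 0], 0], [[0, 0, 0], [5, 0, 0], 0], [[0, 0, 0], [7.3, 0, 0], 0], [[0, 0, 0], [7.3, 0, 0], 0]])

```text
clock: 2.65
tool_pos: [0.4347, -0.0924, 0.026]
orientation: [106.9, 89.7, -155.0]
force: [-0.7, 0.2, 0.9]
opening: 0.0005
```

Request:
servo_tool(deltas=[[[0, 0, 0], [0, -0.8, 0], 0], [[0, 0, 0], [0, -1.6, 0], 0], [[0, 0, 0], [0, -2.4, 0], 0], [[0, 0, 0], [0, -3.2, 0], 0], [[0, 0, 0], [0, -4, 0], 0]])

```text
clock: 3.15
tool_pos: [0.4749, -0.0867, 0.0262]
orientation: [105.8, 89.7, -156.0]
force: [-2.4, -0.1, 1.2]
opening: 0.0003
```

```bash
python3 -c "
from m import *
o=ctrl.get_obs();print(o['clock'],o['tool_pos'],o['force'],o['opening'],(o['tool_pos']-O)@XM);go(W(-.22,0,.024),tool(0,'y'),o)"
```

```text
3.15 [ 0.4748784  -0.08667274  0.02617245] [-2.44696939 -0.13209212  1.19074913] 0.0002776396859948307 -0.2755055687562398
turn [ 0.4 -0.1 -0.3] shift cm [ 0.19 -5.55 -0.12]
```

Request:
servo_tool(deltas=[[[0, 0, 0], [0, -0.9, 0], 0], [[0, 0, 0], [0, -1.8, 0], 0], [[0, 0, 0], [0, -2.7, 0], 0], [[0, 0, 0], [0, -3.5, 0], 0], [[0, 0, 0], [0, -4.2, 0], 0]])

```text
clock: 3.65
tool_pos: [0.5172, -0.0807, 0.0259]
orientation: [106.5, 89.7, -155.4]
force: [-0.3, -1.7, 0.9]
opening: 0.0003
```

Request:
servo_tool(deltas=[[[0, 0, 0], [0, -0.3, 0], 0], [[0, 0, 0], [0, -0.6, 0], 0], [[0, 0, 0], [0, -0.8, 0], 0], [[0, 0, 0], [0, -1.0, 0], 0]])

```text
clock: 4.05
tool_pos: [0.5269, -0.0793, 0.0258]
orientation: [105.2, 89.7, -156.7]
force: [-1.9, -0.6, 0.3]
opening: 0.0003
```

```bash
python3 -c "
from m import *
o=ctrl.get_obs();print(o['clock'],o['tool_pos'],o['force'],o['opening'],(o['tool_pos']-O)@XM);go(W(-.22,0,.024),tool(0,'y'),o)"
```

```text
4.05 [ 0.52688037 -0.07931086  0.02575258] [-1.9433905  -0.60359788  0.25678611] 0.0003379697470755347 -0.2229860936008494
turn [ 0.4 -0.1 -0.3] shift cm [ 0.17 -0.3  -0.11]
```

Nearly there, so I'll creep forward until the stop shows up as force.

Request:
servo_tool(deltas=[[[0, 0, 0], [0, -0.1, 0], 0], [[0, 0, 0], [0, -0.2, 0], 0], [[0, 0, 0], [0, -0.3, 0], 0], [[0, 0, 0], [0, -0.4, 0], 0]])

```text
clock: 4.45
tool_pos: [0.53, -0.0789, 0.0257]
orientation: [101.4, 89.6, -160.5]
force: [-5.9, -0.9, 5.6]
opening: 0.0004
```

Request:
servo_tool(deltas=[[[0, 0, 0], [0, -0.1, 0], 0], [[0, 0, 0], [0, -0.2, 0], 0], [[0, 0, 0], [0, -0.3, 0], 0]])

```text
clock: 4.75
tool_pos: [0.53, -0.079, 0.0254]
orientation: [95.9, 89.3, -166.0]
force: [-11.7, -0.2, 9.9]
opening: 0.0003
```

Request:
servo_tool(deltas=[[[0, 0, 0], [0, -0.3, 0], 0], [[0, 0, 0], [0, -0.6, 0], 0], [[0, 0, 0], [0, -0.6, 0], 0]])

```text
clock: 5.05
tool_pos: [0.53, -0.0792, 0.0245]
orientation: [92.5, 88.7, -169.5]
force: [-18.3, 0.5, 14.0]
opening: 0.0003
```

```bash
python3 - <<'E'
from m import *
o=ctrl.get_obs();print(o['force'],o['tool_pos'],(o['tool_pos']-O)@XM)
s=snap('top','top2.png'); t=snap('side')
cv2.imwrite('pics/c2.png',np.hstack([cv2.resize(s['image'][150:280,270:420,::-1],None,fx=2.6,fy=2.6),cv2.resize(t['image'][170:300,250:400,::-1],None,fx=2.6,fy=2.6)]))
E
```

```text
[-18.3480731    0.46246565  14.02492479] [ 0.52996544 -0.0791741   0.0244991 ] -0.21991051871307035
```

View pics/c2.png

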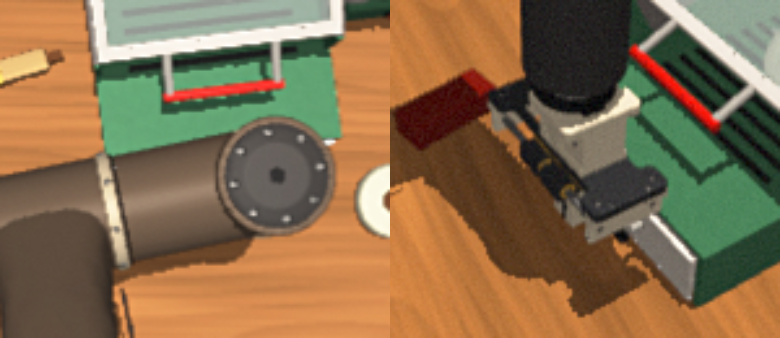

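The tray's front plate now sits flush against the base at side crop (665,250), and the stop holds against an 18 N push. The red bar and guard haven't moved. I'll back off and go up.

Request:
servo_tool(deltas=[[[0, 0, 0], [0, 1.5, 0], 0], [[0, 0, 0], [0, 3.5, 0], 0], [[0, 0, 0], [-5, 4, 0], 0], [[0, 0, 0], [-10, 4, 0], 0], [[0, 0, 0], [-15, 4, 0], 0]])

```text
clock: 5.65
tool_pos: [0.4938, -0.0841, 0.1773]
orientation: [92.9, 88.8, -169.1]
force: [1.9, -0.6, -0.5]
opening: 0.0002
```

```bash
cat > pre.py <<'E'
from m import *
import sys
back=float(sys.argv[1]); tilt=float(sys.argv[2]); o=ctrl.get_obs(); T=tool(tilt,'-x')
print(o['clock'],o['tool_pos'],o['joint_pos'].round(1),o['force'].round(1),o['opening']); go(W(-.105,0,.141)+T[:,0]*(.019-back),T,o)
E
python3 pre.py .14 25
```

```text
5.65 [ 0.49382159 -0.08405604  0.17729861] [ 12.8   7.1 -24.1  -0.  -60.  -94.8] [ 1.9 -0.6 -0.5] 0.00017816736325056208
turn [-88.   20.5 -20.5] shift cm [-7.55 -9.87 -0.14]
```

Request:
servo_tool(deltas=[[[-8, 2, -2], [-3, 0, 0], 3.4], [[-16, 4, -4], [-6, -1, 0], 3.4], [[-24, 6, -6], [-8, -3, 0], 3.4], [[-32, 8, -8], [-8, -5, 0], 3.4], [[-40, 9.5, -9.5], [-8, -7, 0], 3.4]])

```text
clock: 6.15
tool_pos: [0.5662, -0.0731, 0.2575]
orientation: [-157.4, 77.6, -18.7]
force: [0.1, -1.0, -0.6]
opening: 0.0318
```

```bash
python3 pre.py .14 25
```

```text
6.15 [ 0.56621354 -0.07313232  0.25754421] [ 17.2   2.2 -23.4   8.9 -54.7 -63. ] [ 0.1 -1.  -0.6] 0.03176882174307902
turn [-47.6  10.7 -11. ] shift cm [ 1.21 -1.84 -1.73]
```

Request:
servo_tool(deltas=[[[-8, 1.8, -1.8], [0.2, -0.4, -0.4], 3.4], [[-16, 3.6, -3.6], [0.4, -0.8, -0.8], 3.4], [[-24, 5.4, -5.5], [0.6, -1.2, -1.2], 3.4], [[-32, 7.2, -7.3], [0.9, -1.5, -1.5], 3.4], [[-40, 9, -9.1], [1.2, -1.8, -1.7], 3.4]])

```text
clock: 6.65
tool_pos: [0.5934, -0.0711, 0.2512]
orientation: [-176.7, 66.6, 3.5]
force: [-0.1, -0.1, -0.3]
opening: 0.0337
```

```bash
python3 pre.py .08 25
```

```text
6.65 [ 0.59340085 -0.07113648  0.25122996] [ 14.7  -0.9 -29.6   7.2 -38.5 -19.3] [-0.1 -0.1 -0.3] 0.03372369914975822
turn [-7.2  1.6 -1.8] shift cm [ 6.04 -0.17 -0.12]
```

Request:
servo_tool(deltas=[[[-4, 1, -1], [1.5, -0.1, -0.1], 3.4], [[-7.2, 1.6, -1.8], [3, -0.2, -0.1], 3.4], [[-7.2, 1.6, -1.8], [4.5, -0.2, -0.1], 3.4], [[-7.2, 1.6, -1.8], [4.5, -0.2, -0.1], 3.4]])

```text
clock: 7.05
tool_pos: [0.6119, -0.0681, 0.2088]
orientation: [-179.9, 65.1, 7.7]
force: [-1.1, 0.0, 0.0]
opening: 0.034
```

```bash
python3 pre.py 0 25; python3 - <<'E'
from m import *
s=snap('side'); t=snap('top'); w=snap('wrist')
for q in(s,t): print(proj(q,[W(-.105,0,.141),ctrl.get_obs()['tool_pos']]))
cv2.imwrite('pics/c3.png',np.hstack([cv2.resize(s['image'][110:260,270:430,::-1],None,fx=2.5,fy=2.5),cv2.resize(w['image'][:,:,::-1],(400,375))]))
E
```

```text
7.05 [ 0.61194772 -0.06811936  0.20878088] [ 13.2   2.8 -31.4   4.5 -31.1  -8.9] [-1.1  0.   0. ] 0.033976961979386225
turn [-0.   0.1  0. ] shift cm [ 9.4   0.08 -0.07]
[[358.16342896 202.59206106]
 [348.72353623 184.45179201]]
[[355.4517327  184.22465486]
 [359.21112944 193.01193823]]
```

View pics/c3.png

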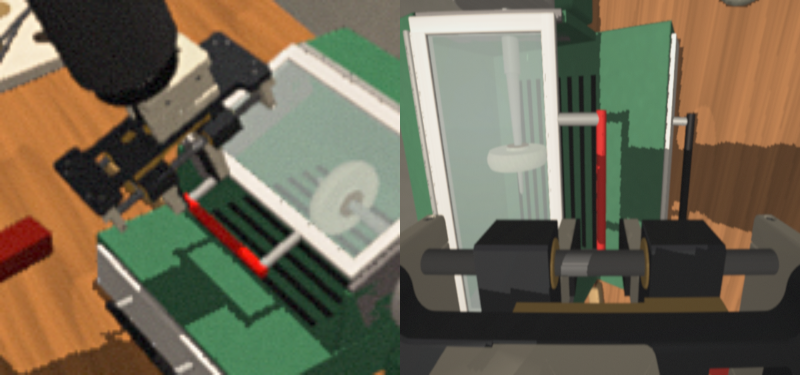

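The wrist view has the red bar (x≈600) centred between the fingers (572 and 630), with the inner finger over the gap clear of the frame (560). I'll advance along the tool axis.

Request:
servo_tool(deltas=[[[0, 0, 0], [1.2, 0, 0], 3.4], [[0, 0, 0], [2.4, 0, 0], 3.4], [[0, 0, 0], [3.6, 0, 0], 3.4], [[0, 0, 0], [4.8, 0, 0], 3.4], [[0, 0, 0], [6, 0, 0], 3.4]])

```text
clock: 7.7
tool_pos: [0.638, -0.0645, 0.1554]
orientation: [-180.0, 65.0, 7.7]
force: [-0.1, -0.4, 0.2]
opening: 0.0341
```

Request:
servo_tool(deltas=[[[0, 0, 0], [0.8, 0, 0], 3.4], [[0, 0, 0], [1.6, 0, 0], 3.4], [[0, 0, 0], [2.4, 0, 0], 3.4], [[0, 0, 0], [3.2, 0, 0], 3.4], [[0, 0, 0], [3.2, 0, 0], 3.4]])

```text
clock: 8.2
tool_pos: [0.6512, -0.0627, 0.1252]
orientation: [180.0, 65.1, 7.7]
force: [0.5, 0.1, -0.2]
opening: 0.0343
```

```bash
python3 pre.py 0 25
```

```text
8.2 [ 0.65122334 -0.06272081  0.12518347] [ 12.7  12.1 -34.1   6.5 -19.1 -10.7] [ 0.5  0.1 -0.2] 0.03428597083778395
turn [ 0.   0.1 -0. ] shift cm [0.15 0.09 0.01]
```

Request:
servo_tool(deltas=[[[0, 0, 0], [0.1, 0, 0], 1], [[0, 0, 0], [0.1, 0, 0], 1], [[0, 0, 0], [0.1, 0, 0], 0.6], [[0, 0, 0], [0.1, 0, 0], 0.4], [[0, 0, 0], [0.1, 0, 0], 0.2]])

```text
clock: 8.7
tool_pos: [0.6503, -0.0629, 0.1238]
orientation: [-180.0, 65.2, 7.7]
force: [-5.7, 0.6, 2.0]
opening: 0.011
```

```bash
python3 - <<'E'
from m import *
o=ctrl.get_obs(); M=R.from_euler('xyz',o['orientation'],degrees=True).as_matrix()
print(o['clock'],o['opening'],o['force'],o['tool_pos'])
g=o['tool_pos']-M[:,0]*.019; d=g-O; print('grasp in machine',d@XM,d@YM,d[2])
# waypoints: guard angle a, tool tilt; relative to grasp measured
H=np.array([.09,.232])
for a,t in((5,22),(10,19),(15,15),(20,12),(25,9),(30,6),(35,3),(40,1),(45,-1)):
    v=np.array([-.105,.141])-H; c,s_=np.cos(np.radians(a)),np.sin(np.radians(a))
    p=H+[c*v[0]+s_*v[1],-s_*v[0]+c*v[1]]
    T=tool(t,'-x'); print(a,p.round(4),end=' '); go(W(p[0],0,p[1])+T[:,0]*.019,T,o)
E
```

```text
8.7 0.011041949621938128 [-5.65449419  0.62110397  1.98943339] [ 0.65026363 -0.06291586  0.12379777]
grasp in machine -0.106494228887902 0.0007938279177015533 0.1410427736504889
5 [-0.1122  0.1583] turn [-0.  -2.8 -0. ] shift cm [-1.81  0.08 -0.12]
10 [-0.1178  0.1762] turn [-0.  -5.8 -0. ] shift cm [-3.68  0.08 -0.26]
15 [-0.1219  0.1946] turn [-0.  -9.8 -0. ] shift cm [-5.53  0.08 -0.52]
20 [-0.1244  0.2132] turn [ -0.  -12.8  -0. ] shift cm [-7.35  0.08 -0.98]
25 [-0.1252  0.2319] turn [ -0.  -15.8  -0. ] shift cm [-9.11  0.08 -1.6 ]
30 [-0.1244  0.2507] turn [ -0.  -18.8  -0. ] shift cm [-10.8    0.08  -2.37]
35 [-0.1219  0.2693] turn [ -0.  -21.8  -0. ] shift cm [-12.43   0.08  -3.28]
40 [-0.1179  0.2876] turn [ -0.  -23.8  -0. ] shift cm [-13.94   0.08  -4.35]
45 [-0.1122  0.3055] turn [ -0.  -25.8  -0. ] shift cm [-15.36   0.08  -5.56]
```

Request:
servo_tool(deltas=[[[0, -0.5, 0], [-0.35, 0, 0], 0.2], [[0, -1.1, 0], [-0.7, 0, 0], 0.2], [[0, -1.7, 0], [-1.1, 0, -0.1], 0.2], [[0, -2.3, 0], [-1.45, 0, -0.1], 0.2], [[0, -2.8, 0], [-1.8, 0, -0.1], 0.2]])

```text
clock: 9.2
tool_pos: [0.6425, -0.064, 0.14]
orientation: [-180.0, 68.2, 7.7]
force: [-3.4, 0.4, -4.5]
opening: 0.0109
```

```bash
cat > arc.py <<'E'
from m import *
o=ctrl.get_obs(); M=R.from_euler('xyz',o['orientation'],degrees=True).as_matrix()
g=o['tool_pos']-M[:,0]*.019; d=g-O; q=np.array([d@XM,d[2]]); H=np.array([.09,.232]); v=q-H
ang=np.degrees(np.arctan2(.232-.141,.195)+np.arctan2(v[1],-v[0]))
print(o['clock'],o['opening'],o['force'].round(1),o['joint_pos'].round(1),'grasp',q.round(4),(d@YM).round(4),'angle',ang.round(1),'r',np.hypot(*v).round(4))
for a,t in((5,22),(10,19),(15,15),(20,12),(25,9),(30,6),(35,3),(40,1),(45,-1)):
    if a<ang+2 or a>ang+13: continue
    v=np.array([-.105,.141])-H; c,s_=np.cos(np.radians(a)),np.sin(np.radians(a))
    p=H+[c*v[0]+s_*v[1],-s_*v[0]+c*v[1]]
    T=tool(t,'-x'); print(a,p.round(4),end=' '); go(W(p[0],0,p[1])+T[:,0]*.019,T,o)
E
python3 arc.py
```

```text
9.2 0.010882995843065917 [-3.4  0.4 -4.5] [ 12.7  11.2 -30.5   4.2 -26.6  -8.4] grasp [-0.1134  0.1576] 0.0008 angle 4.9 r 0.2166
10 [-0.1178  0.1762] turn [-0.1 -2.8 -0. ] shift cm [-1.9   0.08 -0.19]
15 [-0.1219  0.1946] turn [-0.1 -6.8 -0. ] shift cm [-3.76  0.08 -0.36]
```

Request:
servo_tool(deltas=[[[0, -0.9, 0], [-0.5, 0, 0], 0.2], [[0, -1.8, 0], [-1.1, 0, 0], 0.2], [[0, -2.8, 0], [-1.7, 0, -0.1], 0.2], [[0, -4, 0], [-2.3, 0, -0.15], 0.2], [[0, -5, 0], [-2.9, 0, -0.2], 0.2]])

```text
clock: 9.7
tool_pos: [0.6327, -0.0654, 0.1674]
orientation: [-179.9, 73.3, 7.7]
force: [-2.1, -0.4, -4.6]
opening: 0.0109
```

```bash
python3 arc.py
```

```text
9.7 0.010941553858419268 [-2.1 -0.4 -4.6] [ 12.5  10.7 -24.4   2.2 -38.3  -6.4] grasp [-0.1217  0.1856] 0.0007 angle 12.7 r 0.2167
15 [-0.1219  0.1946] turn [-0.1 -1.7  0. ] shift cm [-0.87  0.07 -0.18]
20 [-0.1244  0.2132] turn [-0.1 -4.7  0. ] shift cm [-2.72  0.07 -0.38]
25 [-0.1252  0.2319] turn [-0.1 -7.7  0. ] shift cm [-4.56  0.07 -0.74]
```

Request:
servo_tool(deltas=[[[0, -0.9, 0], [-0.5, 0, 0], 0.2], [[0, -1.8, 0], [-1.1, 0, -0.1], 0.2], [[0, -2.8, 0], [-1.7, 0, -0.2], 0.2], [[0, -3.8, 0], [-2.3, 0, -0.25], 0.2], [[0, -4.8, 0], [-2.9, 0, -0.35], 0.2]])

```text
clock: 10.2
tool_pos: [0.6268, -0.0661, 0.196]
orientation: [-179.8, 78.3, 7.9]
force: [-3.2, -0.1, -3.1]
opening: 0.0111
```

```bash
python3 arc.py
```

```text
10.2 0.011129465742406744 [-3.2 -0.1 -3.1] [ 12.3  11.1 -18.2   1.2 -49.1  -5.3] grasp [-0.1261  0.2146] 0.0008 angle 20.4 r 0.2168
25 [-0.1252  0.2319] turn [-0.1 -2.7  0. ] shift cm [-1.68  0.07 -0.35]
30 [-0.1244  0.2507] turn [-0.1 -5.7  0. ] shift cm [-3.51  0.07 -0.71]
```

Request:
servo_tool(deltas=[[[0, -0.9, 0], [-0.5, 0, -0.1], 0.2], [[0, -1.8, 0], [-1.1, 0, -0.2], 0.2], [[0, -2.7, 0], [-1.7, 0, -0.3], 0.2], [[0, -3.7, 0], [-2.3, 0, -0.4], 0.2], [[0, -4.7, 0], [-2.9, 0, -0.55], 0.2]])

```text
clock: 10.7
tool_pos: [0.6248, -0.0664, 0.2253]
orientation: [-179.4, 83.2, 8.2]
force: [-6.0, -0.0, -3.8]
opening: 0.011
```

```bash
python3 arc.py
```

```text
10.7 0.010964527505104368 [-6.  -0.  -3.8] [ 12.   12.3 -11.6   0.5 -59.4  -4.6] grasp [-0.1265  0.2442] 0.0007 angle 28.2 r 0.2168
35 [-0.1219  0.2693] turn [-0.1 -3.8  0.1] shift cm [-2.45  0.07 -0.63]
40 [-0.1179  0.2876] turn [-0.1 -5.8  0.1] shift cm [-4.23  0.07 -1.18]
```

Request:
servo_tool(deltas=[[[0, -0.9, 0], [-0.5, 0, 0], 0.2], [[0, -1.8, 0], [-1.1, 0, -0.15], 0.2], [[0, -2.7, 0], [-1.7, 0, -0.3], 0.2], [[0, -3.7, 0], [-2.3, 0, -0.45], 0.2], [[0, -4.5, 0], [-2.9, 0, -0.65], 0.2]])

```text
clock: 11.2
tool_pos: [0.6268, -0.0661, 0.255]
orientation: [-177.3, 87.9, 10.3]
force: [-5.5, -0.6, -2.6]
opening: 0.0111
```

```bash
python3 arc.py
```

```text
11.2 0.011118119662327603 [-5.5 -0.6 -2.6] [ 11.7  14.2  -4.6   0.1 -69.1  -4.2] grasp [-0.1229  0.2739] 0.0008 angle 36.2 r 0.217
40 [-0.1179  0.2876] turn [-0.1 -1.1  0.1] shift cm [-1.35  0.08 -0.51]
45 [-0.1122  0.3055] turn [-0.1 -3.1  0.1] shift cm [-3.12  0.07 -1.08]
```

Request:
servo_tool(deltas=[[[0, -0.6, 0], [-0.6, 0, -0.15], 0.2], [[0, -1.2, 0], [-1.2, 0, -0.35], 0.2], [[0, -1.8, 0], [-1.8, 0, -0.55], 0.2], [[0, -2.4, 0], [-2.4, 0, -0.75], 0.2], [[0, -3, 0], [-3, 0, -0.95], 0.2]])

```text
clock: 11.7
tool_pos: [0.6339, -0.0652, 0.2856]
orientation: [-6.6, 88.9, -179.0]
force: [-8.2, 1.0, -1.6]
opening: 0.0109
```

```bash
python3 arc.py; python3 - <<'E'
from m import *
o=ctrl.get_obs(); s=snap('side','side4.png'); t=snap('top','top4.png')
r1=redmask(s);r2=redmask(t)
print(proj(s,[W(-.112,y,.306) for y in(-.067,0,.067)]),proj(t,[W(-.112,y,.306) for y in(-.067,0,.067)]))
for n,q,m in(('s',s,r1),('t',t,r2)):
    for c in cv2.findContours(m.astype(np.uint8),0,2)[0]:
        if cv2.contourArea(c)>8: print(n,cv2.minAreaRect(c))
cv2.imwrite('pics/c4.png',np.hstack([s['image'][60:360,200:500,::-1],t['image'][60:360,200:500,::-1]]))
E
```

```text
11.7 0.010885688536345816 [-8.2  1.  -1.6] [ 11.5  16.    1.9  -0.2 -76.9  -3.9] grasp [-0.1147  0.3046] 0.0007 angle 44.5 r 0.2172
[[378.53579706 161.92404269]
 [359.64612844 147.3594103 ]
 [342.54435696 134.19451238]] [[389.01665667 176.78976099]
 [362.47245372 179.9241242 ]
 [335.74967862 183.09295492]]
s ((440.2317199707031, 277.9146728515625), (7.027819633483887, 2.654954195022583), 51.34019470214844)
s ((369.9879150390625, 156.1051788330078), (24.1934757232666, 5.108815670013428), 40.23635482788086)
```

View pics/c4.png

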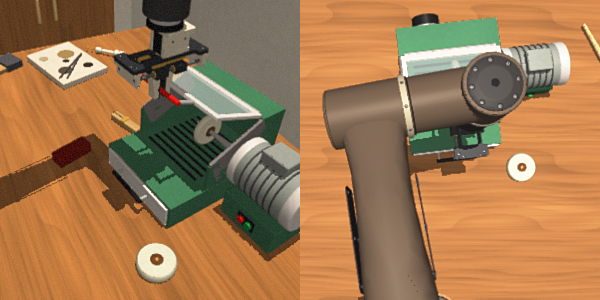

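The side view shows the bar held in the fingers at (370,156), on the line predicted for 45°. The tray is flush, and the rouge, buff and clamp are in place. I'll ease off the small forward push and let it settle.

Request:
servo_tool(deltas=[[[0, 0, 0], [0, 0, 0.1], 0.2], [[0, 0, 0], [0, 0, 0.1], 0.2], [[0, 0, 0], [-0.1, 0, 0.1], 0.2], [[0, 0, 0], [-0.1, 0, 0.1], 0.2], [[0, 0, 0], [-0.1, 0, 0.1], 0.2]])

```text
clock: 12.3
tool_pos: [0.6344, -0.065, 0.2874]
orientation: [-7.1, 89.1, -179.5]
force: [4.8, 0.3, -4.8]
opening: 0.0111
```

```bash
python3 arc.py; python3 - <<'E'
from m import *
a=snap('top');i=a['image'].astype(int); print(ctrl.get_obs()['qvel'].round(2))
q=cv2.boxPoints(cv2.minAreaRect(np.argwhere(big(roi(i.min(2)>150,404,440,208,246)))[:,::-1].astype(np.float32))); print('buff',onz(a,q,.03).round(3).tolist())
b=snap('side'); r=big(roi(redmask(b),350,390,140,175)); print(ends(r))
E
```

```text
12.3 0.01105608263628374 [ 4.8  0.3 -4.8] [ 11.5  15.9   2.   -0.2 -77.   -3.9] grasp [-0.1142  0.3064] 0.0008 angle 45.0 r 0.2173
[-0.04 -0.01  0.05 -0.04 -0.04  0.03]
buff [[0.525, -0.225, 0.03], [0.584, -0.285, 0.03], [0.524, -0.346, 0.03], [0.466, -0.286, 0.03]]
[[359.82498112 147.68990132]
 [380.15944084 163.60748358]]
```

Holding steady at 45°, so I'll hand it in.

```bash
python3 -c "
from h import *
print(ctrl.close_job())"
```

```text
the job is handed in; nothing more can be done
None
```

I pushed the dust tray fully home first, then raised the guard to about 45°. I handed the job in at 12.3 s with the gripper still holding the guard's pull bar.

- **Tray:** I pushed the handle with shut fingers until it stopped. The tool stayed put while the push rose to about 18 N, and the pictures then showed the front plate flush with the base.
- **Guard:** It is at 45.0° by the arm's own position, with the grip closed on the 12 mm bar (it reads 11 mm), the arm still and about 7 N at the wrist. In the side view the bar lies within about 2 pixels of where it should be at 45°.
- **Disagreement:** The grip measures 217 mm from the hinge instead of 215 mm, which fits a machine position that is about 2 mm off. This makes little difference to the angle.
- **Bench items:** The last pictures show the rouge, spare buff and ring clamp where they were, and nothing touched them. I measured only the buff again; its centre came out the same within about 2 mm.

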